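# Lock the takings box with its long pin

### The arm

A 7-joint arm with a two-finger parallel gripper is mounted at the origin on the work surface. World frame = base frame: x ahead of the robot, y to its left, z up, the work surface at z = 0. Lengths are in m, angles in rad, forces in N, time in s.
With the tool pointing down it reaches from about 0.35 to 0.9 m from the base axis. Payload 7.2 kg.
Tool frame: the origin (TCP) lies midway between the tips of the shut fingers; the grasp point (between the pads) lies 19 mm behind it; z points along the fingers, y is the direction in which the jaws open and shut (so a half turn about z gives the same grasp; the last joint's range is limited). The gripper opens to 88 mm and grips with 3 to 60 N. Pads are 20 mm wide; open, the fingers measure 115 mm over their backs; the gripper's body (75 mm by 178 mm) begins 61 mm behind the grasp point.
Start: joints at [-1.272, 0.411, -0.013, 1.596, 0.006, 1.134, -0.082], TCP at [0.224, 0.583, 0.223] pointing down, gripper open.
Joint ranges: [-2.95, 2.95], [-0.29, 1.99], [-1.47, 1.44], [0.14, 2.54], [-1.03, 4.17], [0.13, 1.85], [-2.86, 2.86]. Speed limits (rad/s): [2.39, 2.39, 3.01, 3.01, 3.14, 3.14, 3.14].

### API

Orientations are given as a unit quaternion [x, y, z, w].
In Python, from plant import ctrl, camera gives the robot as it stands.
- The arm moves only by the tool arm_command, never from a script. Its argument "motion" is a list of rows, each a list of 3 entries, a list of its own where there are three numbers: the opening, from 0 (shut) to 1 (fully open), then the shift along the tool's x, y, z in mm, then the turn about the tool's z in rad. A call has 1 to 20 rows; each row shifts and turns the commanded pose from where the row before left it, along the tool's axes as they then stand; what a row does not reach is not made up. A row lasts 1/8 s, in which the tool goes at most 62.5 mm and 10.7 degrees, less where a joint would pass 70% of its speed; a pose out of reach is approached as far as the arm can. A call with a gripper value outside its range is refused whole. The fingers move at their own pace and stop on an object; the grip force is fixed at half the most. Time passes only in rows, so rows that do not move let the fingers close. It gives the time, the measured TCP pose, the force and the opening at its end, in the units of the state.
- ctrl.sense(): the state, without advancing time (a new reading comes with each control period).
- camera(name): name is "scene" or "top" or "wrist"; returns a dict with "img" (400x640x3 uint8, red, green, blue), "intrinsics" (3x3 intrinsics, pixels), "camera_from_world" (4x4, takes a point from world to camera coordinates). Camera axes: x right, y down, z forward; pixel columns grow to the right and rows downward; lengths in m; the calibration is good to about 2 mm. A picture is of the moment at which its call begins. There is no depth.
- ctrl.finish_job(): hands the job in, once; it reports no verdict.
The state is a dict: "time_s": time; "joints": joint angles; "qvel": joint speeds; "joint_efforts": joint torques, N m; "position": TCP position; "ee_rot": TCP orientation; "ft_force": force on the tool from outside, world axes, zero at the start; "moment": the same for the moment, N m; "finger_gap": finger opening in m.
Only numpy, scipy, OpenCV 4.12 (cv2) and the standard library are available. Lean on these libraries where they do the work, as an engineer would, in place of code of your own. Each camera call takes 0.05 s, during which the arm holds its last target.

### The job

At the greengrocer's counter, close the open lid of the steel takings box. Then lock it: take the longest of the three pins standing in the wooden block and lower it, grip upward, through the hole in the lid's tongue and the holes of the two lugs below it, until its collar rests on the tongue. Leave the two shorter pins where they stand.

Things in the scene. Friction and masses are not known exactly. Their poses are not given: they have to be found in the camera images.
- lid (a joint): hinge angle of the takings box's lid, rad: 0 closed (level), larger is more open (starts 0.5 to 1.0). Stiff hinge: the lid stays where it is left; a light push (a few N) down on its upper side near the free edge shuts it. The lid is a flat plate 5 mm thick, 160 mm from hinge line to free edge, 204 mm wide; closed, its top is 105 mm above the counter.
- lid_hinge (a point): middle of the lid's hinge line, 100 mm above the counter, on the back top edge of the box (grey steel, 160 x 200 mm, 100 mm high, fixed to the counter). Axes: z up, y along the hinge, x level, pointing away from the box; from here the closed lid reaches towards -x, and its free edge swings up.
- lug_hole (a point): centre of the round 24 mm hole in the lower of two fixed level lugs (5 mm plates, 50 mm wide, 46 mm out from the box front), at its top face, 40 mm above the counter, 184 mm from the hinge line. The upper lug's hole is straight above, top face at 73 mm; so, with the lid closed, is the 24 mm hole of the lid's tongue (50 mm wide, 46 mm past the free edge), top face at 105 mm.
- long_pin_center (a point): upright steel pin in a wooden block: shank 10 mm thick, 80 mm long; then a collar 44 mm wide, 6 mm thick; then a round grip 18 mm wide, 50 mm tall; 136 mm in all. Point on its axis, 68 mm above the foot; z to the grip. The longest, about 0.2 kg. With the collar down on the tongue this point is 53 mm above lug_hole. The block's sockets are 30 mm deep, 65 mm apart in a row, pins in any order: grip across the row, lift straight up.
- mid_pin_center (a point): upright steel pin in a wooden block: shank 10 mm thick, 50 mm long; then a collar 44 mm wide, 6 mm thick; then a round grip 18 mm wide, 50 mm tall; 106 mm in all. Point on its axis, 53 mm above the foot; z to the grip. A bystander, too short for the lower lug.
- short_pin_center (a point): upright steel pin in a wooden block: shank 10 mm thick, 36 mm long; then a collar 44 mm wide, 6 mm thick; then a round grip 18 mm wide, 50 mm tall; 92 mm in all. Point on its axis, 46 mm above the foot; z to the grip. A bystander, the shortest.
Mind the look-alikes: they are no part of the job. What is shaped like the part that bears long_pin_center but yellow is not meant.

How it is judged:
By the outcome, as a careful person would: the job done as asked, in the order asked, and still so for the second after the job is handed in, with the robot touching nothing.
It also fails if it takes over 64 s, if anything falls off the work surface, if the arm or the gripper's body presses on something with over 40 N, if the wrist force passes 120 N, or if a joint passes its speed limit or range.

## Working session

There is one attempt and no reset: what is moved stays moved. The work goes in short steps, Python scripts to look and compute and a tool call to move; the robot and the scene stay as the last step left them, time stands still between calls to the robot, and variables do not carry over. Pictures are saved under pics/ and viewed, and the job is handed in when it is done.

Besides the shell and the picture viewer there is one more tool, called after ">>>" as name(argument=value, ...) on one line, values as JSON. arm_command: Moves the arm, as the interface text tells. Its arguments: {"type":"object","properties":{"motion":{"type":"array"}},"required":["motion"]}

```bash
ls; mkdir -p pics; python3 - <<'E'
from plant import ctrl,camera
import cv2,numpy as np
s=ctrl.sense();print({k:np.round(v,4).tolist() for k,v in s.items()})
for n in ["scene","top","wrist"]:
    c=camera(n);cv2.imwrite(f"pics/{n}0.png",c["img"][:,:,::-1])
    print(n,np.round(c["intrinsics"],1).tolist(),np.round(c["camera_from_world"],3).tolist())
E
```

```text
pics
{'time_s': 0.0, 'joints': [-1.2722, 0.4119, -0.0127, 1.597, 0.0056, 1.1343, -0.0822], 'qvel': [-0.0001, 0.0013, 0.0022, -0.0004, 0.0017, 0.0005, 0.0016], 'joint_efforts': [0.0001, -58.7956, 0.6421, -29.1074, -0.0536, 0.0183, 0.0001], 'position': [0.224, 0.5829, 0.2218], 'ee_rot': [0.1823, 0.9832, -0.0008, -0.0001], 'ft_force': [-0.7522, -0.2586, 0.4055], 'moment': [0.0322, -0.014, 0.0486], 'finger_gap': 0.0879}
scene [[382.2, 0.0, 322.3], [0.0, 382.2, 188.7], [0.0, 0.0, 1.0]] [[-0.546, 0.838, 0.013, 0.329], [0.493, 0.334, -0.804, -0.145], [-0.678, -0.432, -0.595, 1.3], [0.0, 0.0, 0.0, 1.0]]
top [[473.0, 0.0, 320.1], [0.0, 473.0, 200.2], [0.0, 0.0, 1.0]] [[0.012, -1.0, 0.015, -0.067], [-0.991, -0.014, -0.133, 0.535], [0.133, -0.013, -0.991, 1.074], [0.0, 0.0, 0.0, 1.0]]
wrist [[318.7, 0.0, 318.9], [0.0, 318.7, 201.0], [0.0, 0.0, 1.0]] [[0.359, 0.933, -0.002, -0.625], [0.903, -0.347, 0.255, -0.032], [0.237, -0.093, -0.967, 0.39], [0.0, 0.0, 0.0, 1.0]]
```

View pics/scene0.png

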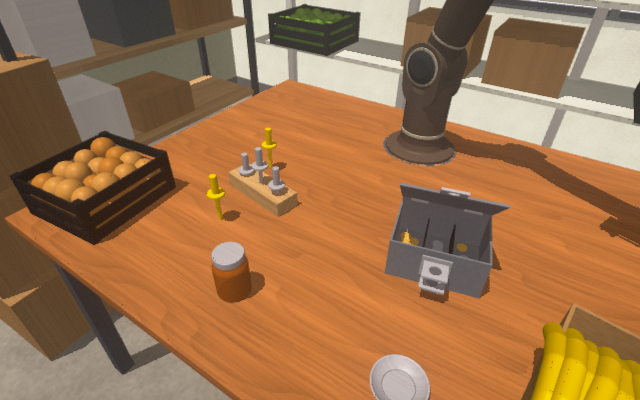

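View pics/top0.png

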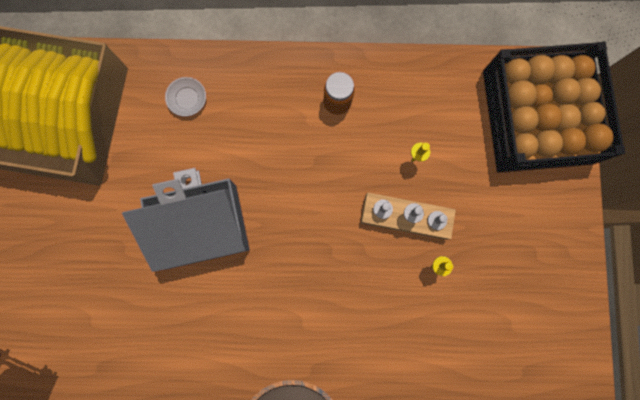

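View pics/wrist0.png

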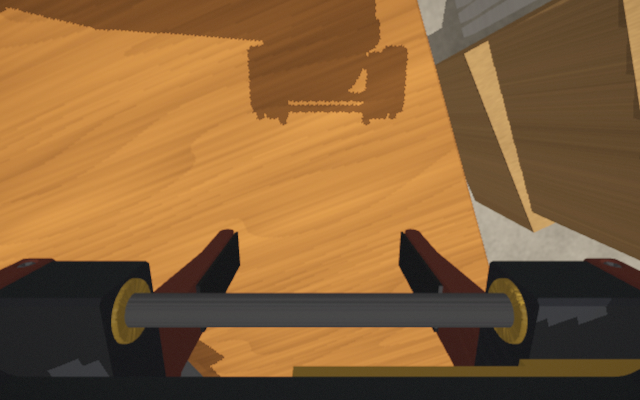

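The scene view shows the grey box with its open lid at about (445,240), the block with three grey pins at about (262,180), and yellow look-alike pins at (269,150) and (216,195). The top view has the box at (190,225), the grey pins at (383,209), (413,213) and (437,221), and the yellow pins at (421,152) and (443,267).

Next I'll take close crops.

```bash
cat > h.py <<'E'
import numpy as np,cv2
from plant import ctrl,camera
def proj(c,P):
    P=np.atleast_2d(P);M=c["camera_from_world"];q=P@M[:3,:3].T+M[:3,3];q=q@c["intrinsics"].T
    return q[:,:2]/q[:,2:]
def unproj(c,uv,z):
    M=c["camera_from_world"];R=M[:3,:3];o=-R.T@M[:3,3]
    d=R.T@np.linalg.solve(c["intrinsics"],[uv[0],uv[1],1.]);return o+d*(z-o[2])/d[2]
def crop(c,x0,y0,x1,y1,k,name):
    im=cv2.resize(c["img"][y0:y1,x0:x1,::-1],None,fx=k,fy=k,interpolation=cv2.INTER_CUBIC);cv2.imwrite("pics/"+name,im)
E
python3 - <<'E'
from h import *
c=camera("scene");crop(c,200,115,310,220,7,"pins_s.png");crop(c,380,180,515,305,5,"box_s.png")
c=camera("top");crop(c,355,180,465,250,7,"pins_t.png");crop(c,115,160,255,275,5,"box_t.png")
E
```

```text
(no output)
```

View pics/pins_s.png

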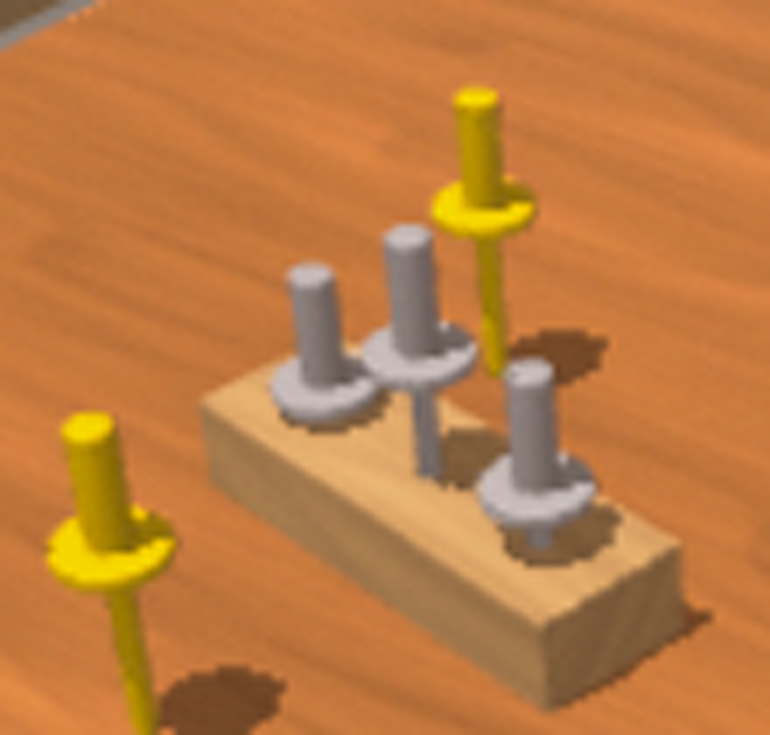

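View pics/pins_t.png

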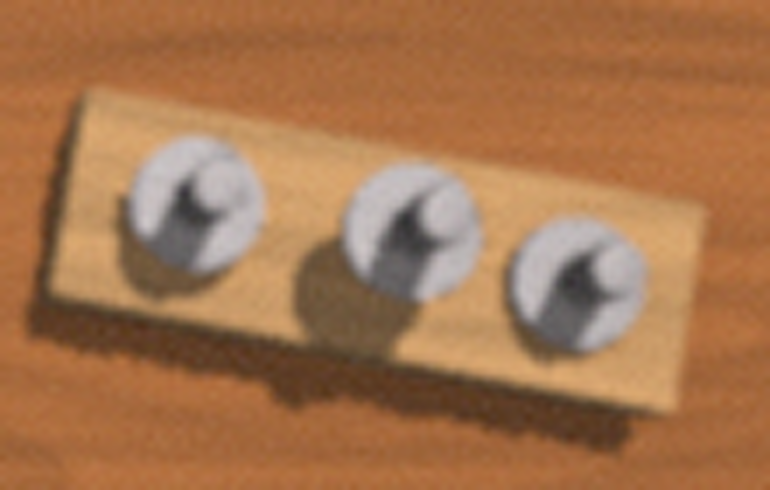

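View pics/box_s.png

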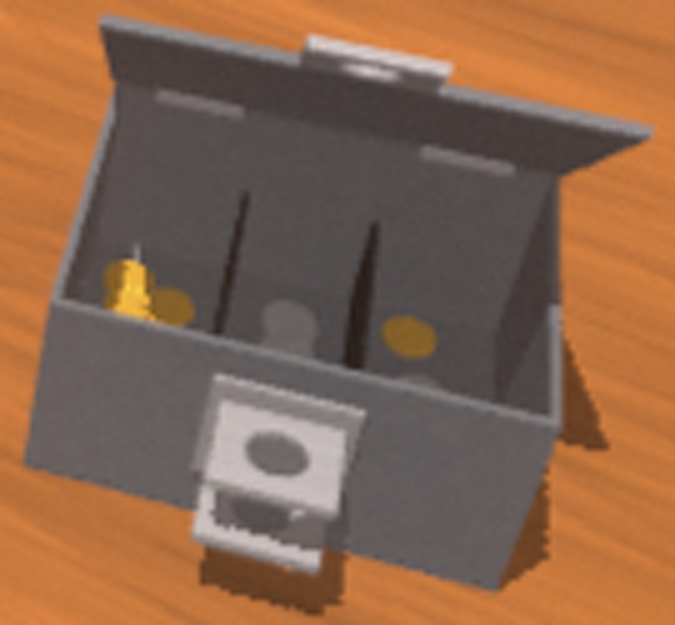

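View pics/box_t.png

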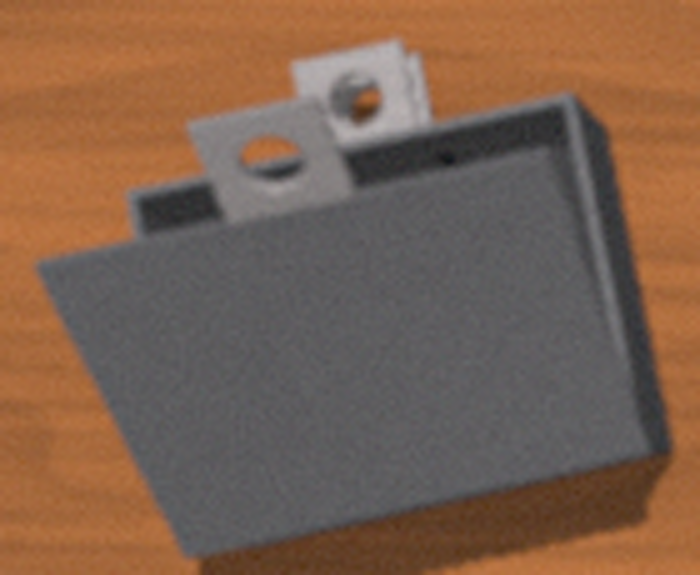

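The longest grey pin is the middle one, at scene (259,160) and top (414,213). The left-hand grey pin in the scene view is the shortest, the right-hand one is the mid pin, and the yellow ones are decoys. I'll fit the box pose and lid angle, then triangulate the pin.

```bash
cat > fit.py <<'E'
from h import *
from scipy.optimize import least_squares
S=camera("scene");T=camera("top")
sc=lambda u,v:(380+(u+.5)/5-.5,180+(v+.5)/5-.5); tc=lambda u,v:(115+(u+.5)/5-.5,160+(v+.5)/5-.5)
# box-frame pts (z rel. counter)
obs=[(S,sc(57,302),(-.16,.1,.1)),(S,sc(553,428),(-.16,-.1,.1)),(S,sc(27,465),(-.16,.1,0)),(S,sc(497,590),(-.16,-.1,0)),
(S,sc(277,453),(-.184,0,.073)),(S,sc(330,505),(-.206,-.025,.073)),(S,sc(205,478),(-.206,.025,.073)),
(T,tc(357,98),(-.184,0,.073)),(T,tc(293,62),(-.206,-.025,.073)),(T,tc(400,40),(-.206,.025,.073)),
(T,tc(128,190),(-.16,-.1,.1)),(T,tc(573,95),(-.16,.1,.1))]
lid=[(T,tc(38,265),(-.16,-.102,.005)),(T,tc(190,555),(0,-.102,.005)),(T,tc(268,162),(-.184,0,.005)),(T,tc(190,124),(-.206,-.025,.005)),(T,tc(318,97),(-.206,.025,.005)),
(S,sc(103,20),(-.16,.102,.005)),(S,sc(650,130),(-.16,-.102,.005))]
def pose(p,b):
    c,s=np.cos(p[2]),np.sin(p[2]);return np.array([p[0]+c*b[0]-s*b[1],p[1]+s*b[0]+c*b[1],b[2]])
def lidp(a,b):
    x,z=b[0],b[2];c,s=np.cos(a),np.sin(a)  # x<0 goes up
    return (x*c+z*s, b[1], .1-x*s+z*c)
def res(p):
    r=[proj(c,pose(p,b))[0]-uv for c,uv,b in obs]+[proj(c,pose(p,lidp(p[3],b)))[0]-uv for c,uv,b in lid]
    return np.array(r).ravel()
f=least_squares(res,[.45,.35,3.0,.7],loss="soft_l1")
p=f.x
if __name__=="__main__":
    print(p);print(np.round(res(p).reshape(-1,2),1).tolist())
    print("lug",pose(p,(-.184,0,.04)),"front edge",pose(p,lidp(p[3],(-.15,0,.005))))
    # pins
    def tri(a,b):
        g=lambda X:np.r_[proj(S,X)[0]-a,proj(T,X)[0]-b]
        r=least_squares(g,[.5,-.2,.1]);return r.x,r.fun
    ps=lambda u,v:(200+(u+.5)/7-.5,115+(v+.5)/7-.5); pt=lambda u,v:(355+(u+.5)/7-.5,180+(v+.5)/7-.5)
    for n,a,b in [("longcollar",ps(419,352),pt(412,231)),("longtop",ps(409,237),pt(444,213)),("midtop",ps(530,371),pt(220,186)),("shorttop",ps(311,275),pt(616,271)),
      ("shortcol",ps(326,385),pt(578,284)),("midcol",ps(536,485),pt(197,204)),("blockcornerR",ps(680,543),pt(88,90)),("blockcornerF",ps(203,403),pt(705,207))]:
        x,e=tri(a,b);print(n,np.round(x,4),np.round(e,1))
E
python3 fit.py
```

```text
[0.39547427 0.20332536 3.37886744 0.74776096]
[[-2.2, 0.0], [1.1, 0.1], [-1.4, 0.0], [-0.9, 0.5], [-0.5, -0.2], [0.8, 1.0], [-0.4, -0.5], [-0.4, 0.3], [-0.3, 0.6], [0.0, 0.3], [-0.7, 0.1], [-0.3, -0.6], [-0.5, 0.2], [-1.3, 0.6], [1.0, -0.6], [-0.3, 0.6], [0.0, 0.2], [-1.1, -0.2], [-0.3, 0.4]]
lug [0.57431899 0.24657542 0.04      ] front edge [0.49907007 0.22837795 0.20566588]
longcollar [ 0.5031 -0.2665  0.0966] [-0.1 -0.  -0.   0. ]
longtop [ 0.5031 -0.2655  0.1474] [-0. -0. -0.  0.]
midtop [ 0.514  -0.2024  0.1177] [-0.1 -0.  -0.1  0. ]
shorttop [ 0.491  -0.33    0.1026] [ 0.3  0.1  0.2 -0.2]
shortcol [ 0.4912 -0.3309  0.0509] [-0.1 -0.  -0.1  0.1]
midcol [ 0.5143 -0.2028  0.0668] [ 0.  0.  0. -0.]
blockcornerR [ 0.538  -0.1485  0.0818] [-9.7 -1.4 -7.5  4.8]
blockcornerF [ 0.518  -0.3762  0.0403] [-0.5 -0.1 -0.4  0.3]
```

```bash
cat > way.py <<'E'
from h import *
from scipy.spatial.transform import Rotation as R
def deltas(tgt,psi_deg=None,start=None):
    s=ctrl.sense();p=np.array(s["position"]) if start is None else np.array(start[0]);Rm=R.from_quat(s["ee_rot"]).as_matrix()
    psi=np.degrees(np.arctan2(Rm[1,1],Rm[0,1])) if start is None else start[1]
    d=np.array(tgt)-p;a=np.radians(psi);ex=np.array([np.cos(a+np.pi/2),np.sin(a+np.pi/2),0]);ey=np.array([np.cos(a),np.sin(a),0])
    print("psi %.2f p %s shift mm %s turn %.3f"%(psi,np.round(p,4),np.round([d@ex*1e3,d@ey*1e3,-d[2]*1e3],1),0 if psi_deg is None else -np.radians(psi_deg-psi)))
E
python3 - <<'E'
from fit import *
from way import deltas
q=[]
for a in [.7478,.6,.45,.3,.15,0]:
    w=pose(p,lidp(a,(-.14,0,.005)));q.append(w);print(a,np.round(w,4))
h=q[0]+[0,0,.06]
deltas([h[0],h[1],h[2]])
deltas(h,23,start=(h,69))
for i in range(5): deltas(q[i+1],start=(q[i],23))
deltas(q[0],start=(h,23))
E
```

```text
0.7478 [0.4919 0.2267 0.1989]
0.6 [0.505  0.2298 0.1832]
0.45 [0.5159 0.2324 0.1654]
0.3 [0.524  0.2344 0.1461]
0.15 [0.5293 0.2357 0.1259]
0 [0.5316 0.2362 0.105 ]
psi 68.99 p [0.2242 0.5834 0.2226] shift mm [-377.9 -237.   -36.3] turn 0.000
psi 69.00 p [0.4919 0.2267 0.2589] shift mm [ 0.  0. -0.] turn 0.803
psi 23.00 p [0.4919 0.2267 0.1989] shift mm [-2.2 13.3 15.7] turn 0.000
psi 23.00 p [0.505  0.2298 0.1832] shift mm [-1.8 11.  17.8] turn 0.000
psi 23.00 p [0.5159 0.2324 0.1654] shift mm [-1.4  8.3 19.2] turn 0.000
psi 23.00 p [0.524  0.2344 0.1461] shift mm [-0.9  5.3 20.3] turn 0.000
psi 23.00 p [0.5293 0.2357 0.1259] shift mm [-0.4  2.3 20.9] turn 0.000
psi 23.00 p [0.4919 0.2267 0.2589] shift mm [ 0.  0. 60.] turn 0.000
```

>>> arm_command(motion=[[0,[-20,-12,-18],0],[0,[-34,-21,-18],0],[0,[-34,-21,0],0],[0,[-34,-21,0],0],[0,[-34,-21,0],0],[0,[-34,-22,0],0],[0,[-34,-22,0],0],[0,[-34,-22,0],0],[0,[-34,-22,0],0],[0,[-34,-21,0],0],[0,[-32,-20,0],0],[0,[-20,-12,0],0],[0,[0,0,0],0.16],[0,[0,0,0],0.16],[0,[0,0,0],0.16],[0,[0,0,0],0.16],[0,[0,0,0],0.16],[0,[0,0,0],0]])

```text
time_s: 2.7
position: [0.4923, 0.2253, 0.2599]
ee_rot: [0.551, 0.835, 0.001, 0.0]
ft_force: [-0.3, 0.4, -0.3]
finger_gap: 0.0006
```

```bash
python3 - <<'E'
from way import *
deltas([.4919,.2267,.2589],23)
s=ctrl.sense();print(s["time_s"],np.round(s["ft_force"],1),s["finger_gap"],np.round(s["joints"],2))
cv2.imwrite("pics/s1.png",camera("scene")["img"][:,:,::-1])
E
```

```text
psi 23.14 p [0.4923 0.2253 0.2599] shift mm [1.4 0.1 1. ] turn 0.002
2.7 [-0.3  0.4 -0.3] 0.0005907653652938104 [-0.78  0.24  0.32  1.77 -0.08  1.15 -0.03]
```

View pics/s1.png

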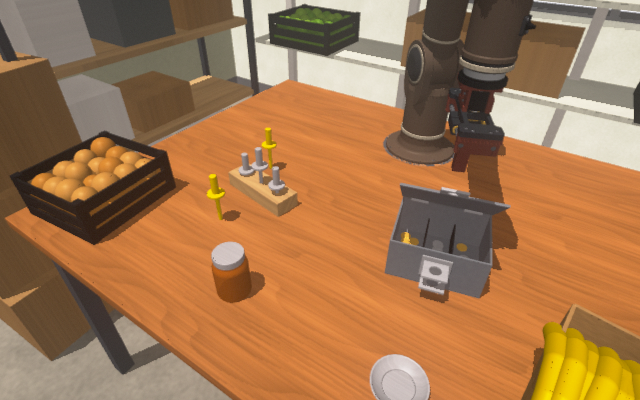

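The shut fingers at about (475,165) hover above the lid. Now I push down along its arc.

>>> arm_command(motion=[[0,[1,0,25],0],[0,[0,0,22],0],[0,[0,0,12],0],[0,[-1,6,8],0],[0,[-1,7,8],0],[0,[-1,6,9],0],[0,[-1,5,9],0],[0,[-1,4,10],0],[0,[-1,4,10],0],[0,[0,3,10],0],[0,[0,2,10],0]])

```text
time_s: 4.12
position: [0.5285, 0.2364, 0.125]
ee_rot: [0.551, 0.835, 0.0, 0.0]
ft_force: [0.6, -0.2, 1.6]
finger_gap: 0.0003
```

```bash
python3 - <<'E'
from way import *
deltas([.5316,.2362,.105],23)
s=ctrl.sense();print(s["time_s"],np.round(s["ft_force"],1))
crop(camera("scene"),360,100,540,320,3,"s2.png")
E
```

```text
psi 23.14 p [0.5285 0.2364 0.125 ] shift mm [-1.4  2.7 20. ] turn 0.002
4.125 [ 0.6 -0.2  1.6]
```

View pics/s2.png

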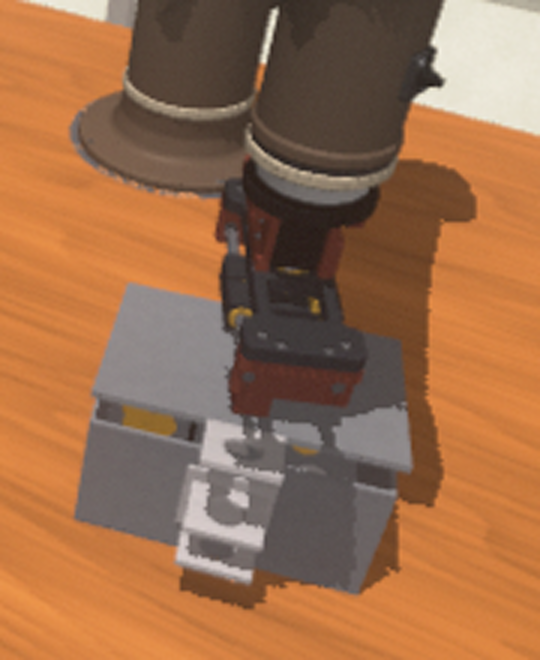

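The lid follows; the gap at crop (250,450) is nearly shut. I press the rest of the way.

>>> arm_command(motion=[[0,[0,1,8],0],[0,[0,1,8],0],[0,[0,0,4],0],[0,[0,0,1],0],[0,[0,0,0],0]])

```text
time_s: 4.8
position: [0.53, 0.2372, 0.1054]
ee_rot: [0.551, 0.835, 0.0, 0.0]
ft_force: [-2.1, -2.6, 8.3]
finger_gap: 0.0005
```

>>> arm_command(motion=[[0,[0,0,1],0],[0,[0,0,0],0]])

```text
time_s: 5.05
position: [0.53, 0.2372, 0.1053]
ee_rot: [0.551, 0.835, 0.0, -0.0]
ft_force: [-5.2, -3.8, 15.5]
finger_gap: 0.0003
```

>>> arm_command(motion=[[0,[0,0,-20],0],[0.3,[0,0,-40],0],[1,[0,0,-45],0],[1,[0,0,-20],0]])

```text
time_s: 5.55
position: [0.5307, 0.238, 0.2313]
ee_rot: [0.551, 0.835, 0.002, 0.001]
ft_force: [0.4, -1.0, 0.4]
finger_gap: 0.0271
```

```bash
python3 - <<'E'
from way import *
s=ctrl.sense();print(s["time_s"],np.round(s["ft_force"],1),s["finger_gap"])
deltas([.5031,-.266,.23],-10.2)
deltas([.5031,-.266,.23],start=(s["position"],23.1))
E
```

```text
5.55 [ 0.4 -1.   0.4] 0.027089387676304987
psi 23.15 p [0.5307 0.238  0.2313] shift mm [-452.5 -223.6    1.3] turn 0.582
psi 23.10 p [0.5307 0.238  0.2313] shift mm [-452.7 -223.1    1.3] turn 0.000
```

>>> arm_command(motion=[[1,[-20,-10,0],0],[1,[-38,-19,0],0],[1,[-42,-21,0],0],[1,[-42,-21,0],0],[1,[-42,-21,0],0],[1,[-42,-21,0],0],[1,[-42,-21,0],0],[1,[-42,-21,0],0],[1,[-42,-21,0],0],[1,[-42,-20,0],0],[1,[-35,-17,0],0],[1,[-24,-11,0],0],[1,[0,0,0],0.14],[1,[0,0,0],0.15],[1,[0,0,0],0.15],[1,[0,0,0],0.14],[1,[0,0,0],0],[1,[0,0,0],0]])

```text
time_s: 7.8
position: [0.5011, -0.2675, 0.2279]
ee_rot: [0.766, 0.643, -0.0, -0.0]
ft_force: [0.1, 0.5, -0.5]
finger_gap: 0.0875
```

```bash
python3 - <<'E'
from way import *
s=ctrl.sense();print(s["time_s"],np.round(s["ft_force"],1),s["finger_gap"])
deltas([.5031,-.266,.23],-10.2)
c=camera("wrist");print(proj(c,[[.5031,-.266,.1475],[.5031,-.266,.0975],[.514,-.2025,.1175],[.491,-.3305,.1035]]).round(1))
cv2.imwrite("pics/w3.png",c["img"][:,:,::-1])
cv2.imwrite("pics/s3.png",camera("scene")["img"][:,:,::-1])
E
```

```text
7.8 [ 0.1  0.5 -0.5] 0.08754860020051346
psi -9.95 p [ 0.5011 -0.2675  0.2279] shift mm [ 1.9  1.8 -2.1] turn 0.004
[[319.9 206.2]
 [319.9 191.8]
 [319.6 121.6]
 [319.1 258.6]]
```

View pics/w3.png

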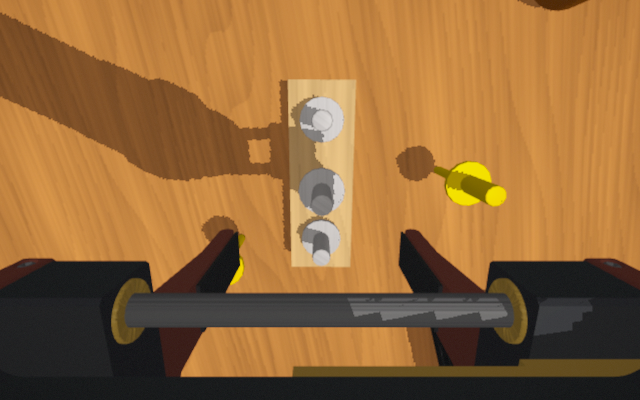

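View pics/s3.png

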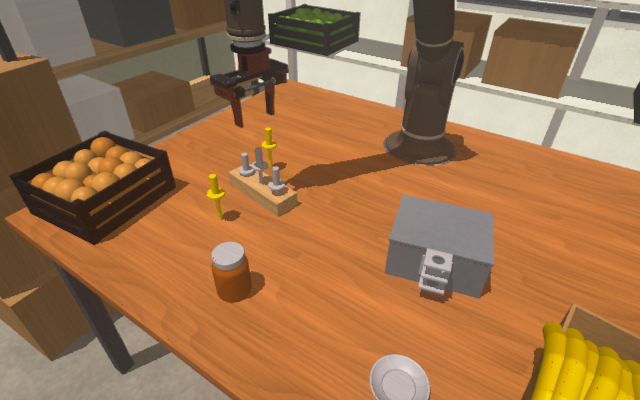

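```bash
python3 - <<'E'
from way import *
T=camera("top");S=camera("scene")
ey=np.array([np.cos(np.radians(-10.2)),np.sin(np.radians(-10.2))]);ex=np.array([-ey[1],ey[0]])
for uv in [(443,267),(421,152)]:
  P=unproj(T,uv,.09);d=P[:2]-[.5031,-.266];print(P.round(3),"along jaw",d@ey,"row",d@ex)
crop(T,380,130,480,290,4,"y.png")
print(unproj(S,(270.4,168),0),unproj(S,(220.5,220),0))
E
```

```text
[ 0.384 -0.332  0.09 ] along jaw -0.10529772088106118 row -0.08550118653697285
[ 0.642 -0.287  0.09 ] along jaw 0.14089284869347365 row 0.003751361571607137
[ 0.38834038 -0.33109514  0.        ] [ 0.64854888 -0.28271139  0.        ]
```

View pics/y.png

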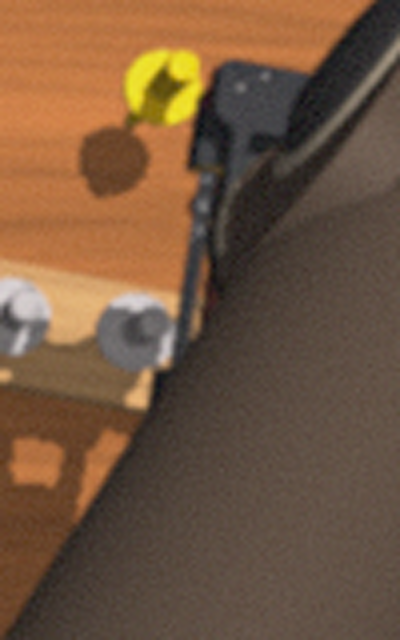

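>>> arm_command(motion=[[1,[2,2,10],0],[1,[0,0,30],0],[1,[0,0,30],0],[1,[0,0,25],0],[1,[0,0,18],0],[1,[0,0,11],0],[1,[0,0,0],0]])

```text
time_s: 8.88
position: [0.5041, -0.2655, 0.1041]
ee_rot: [0.766, 0.642, -0.0, -0.0]
ft_force: [0.1, -1.6, 0.6]
finger_gap: 0.0878
```

```bash
python3 - <<'E'
from way import *
deltas([.5031,-.266,.104],-10.2)
print(np.round(ctrl.sense()["ft_force"],1))
crop(camera("scene"),180,70,320,230,5,"s4.png")
E
```

```text
psi -10.08 p [ 0.5041 -0.2655  0.1041] shift mm [-0.6 -0.9  0.1] turn 0.002
[ 0.1 -1.6  0.6]
```

View pics/s4.png

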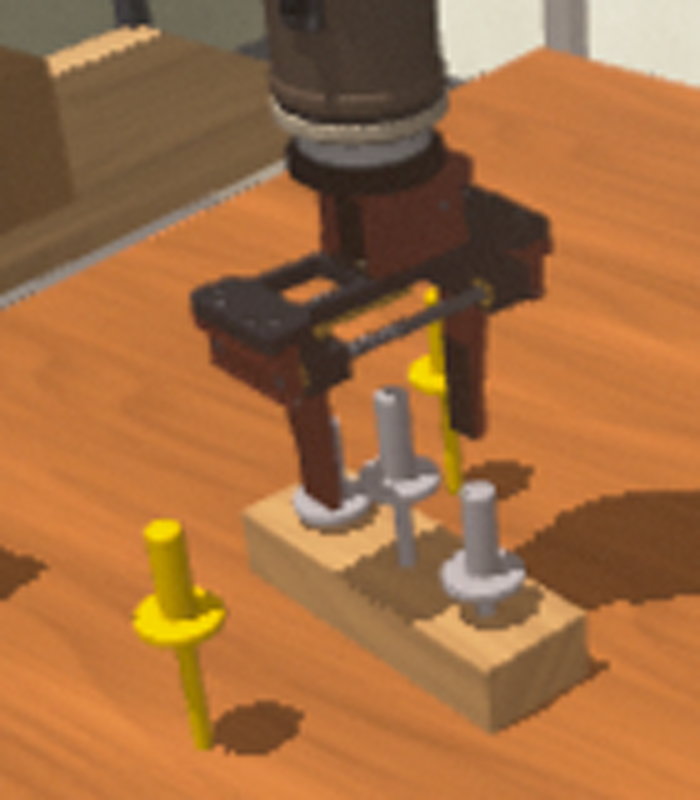

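The fingers straddle the long pin, whose grip is at crop (393,430). Now I close.

>>> arm_command(motion=[[0.6,[0,-1,0],0],[0.3,[0,0,0],0],[0,[0,0,0],0],[0,[0,0,0],0],[0,[0,0,0],0],[0,[0,0,0],0]])

```text
time_s: 9.68
position: [0.5033, -0.2654, 0.1046]
ee_rot: [0.767, 0.642, 0.0, -0.0]
ft_force: [-0.6, -0.1, -0.2]
finger_gap: 0.0316
```

>>> arm_command(motion=[[0,[0,0,0],0],[0,[0,0,0],0],[0,[0,0,0],0],[0,[0,0,0],0]])

```text
time_s: 10.18
position: [0.5034, -0.2654, 0.1046]
ee_rot: [0.767, 0.642, 0.0, 0.0]
ft_force: [-0.1, -0.4, -0.9]
finger_gap: 0.0175
```

Gripped; the 17.5 mm gap matches the 18 mm grip. I lift straight up, slowly at first.

>>> arm_command(motion=[[0,[0,0,-5],0],[0,[0,0,-10],0],[0,[0,0,-15],0],[0,[0,0,-20],0],[0,[0,0,-30],0],[0,[0,0,-35],0],[0,[0,0,-35],0],[0,[0,0,-15],0],[0,[0,0,0],0]])

```text
time_s: 11.3
position: [0.5035, -0.2655, 0.2704]
ee_rot: [0.766, 0.642, 0.001, 0.001]
ft_force: [-1.1, -0.1, -2.3]
finger_gap: 0.0174
```

```bash
python3 - <<'E'
from way import *
s=ctrl.sense();print(s["time_s"],np.round(s["ft_force"],1),s["finger_gap"])
deltas([.5743,.2466,.268])
crop(camera("scene"),150,10,350,230,3,"s5.png")
E
```

```text
11.3 [-1.1 -0.1 -2.3] 0.01742603376317098
psi -10.08 p [ 0.5035 -0.2655  0.2704] shift mm [516.6 -19.9   2.4] turn 0.000
```

View pics/s5.png

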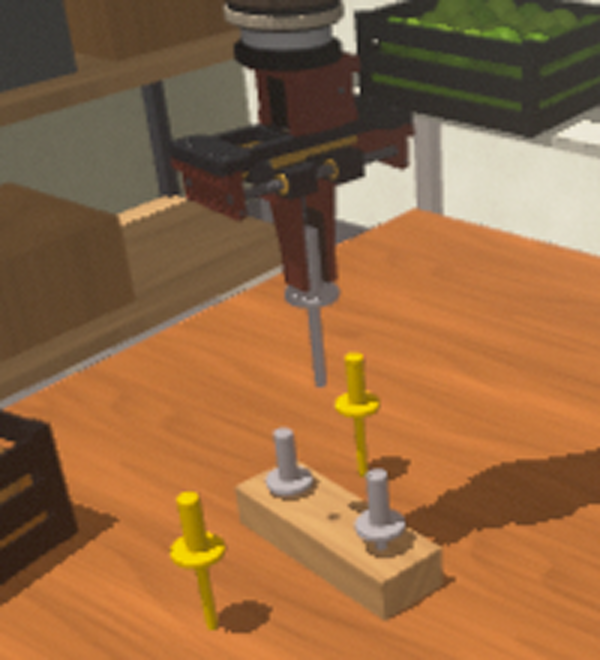

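The pin is held upright, and the two short pins still stand in the block. I carry it to a point above the tongue.

>>> arm_command(motion=[[0,[15,0,0],0],[0,[30,-1,0],0],[0,[40,-2,0],0],[0,[45,-2,0],0],[0,[45,-2,0],0],[0,[45,-2,0],0],[0,[45,-2,0],0],[0,[45,-2,0],0],[0,[45,-2,0],0],[0,[45,-2,0],0],[0,[45,-2,0],0],[0,[35,-1,0],0],[0,[25,0,0],0],[0,[12,0,0],0],[0,[0,0,0],0],[0,[0,0,0],0]])

```text
time_s: 13.35
position: [0.5743, 0.2453, 0.2698]
ee_rot: [0.767, 0.641, -0.0, 0.0]
ft_force: [0.1, -0.0, -2.1]
finger_gap: 0.0177
```

```bash
python3 - <<'E'
from way import *
s=ctrl.sense();print(s["time_s"],np.round(s["ft_force"],1),s["finger_gap"])
deltas([.5743,.2466,.22])
S=camera("scene");T=camera("top");W=camera("wrist")
crop(S,360,60,540,310,3,"s6.png");crop(T,100,100,280,290,3,"t6.png");cv2.imwrite("pics/w6.png",W["img"][:,:,::-1])
E
```

```text
13.35 [ 0.1 -0.  -2.1] 0.01768009706495697
psi -10.21 p [0.5743 0.2453 0.2698] shift mm [ 1.3 -0.3 49.8] turn 0.000
```

View pics/s6.png

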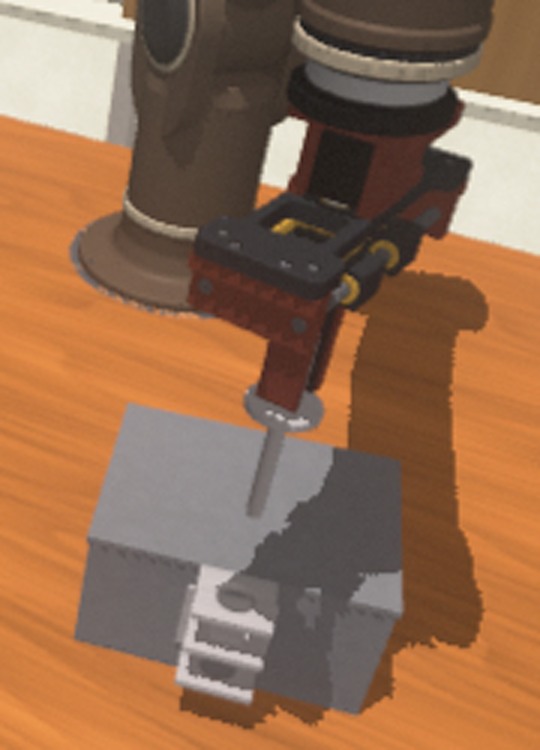

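View pics/t6.png

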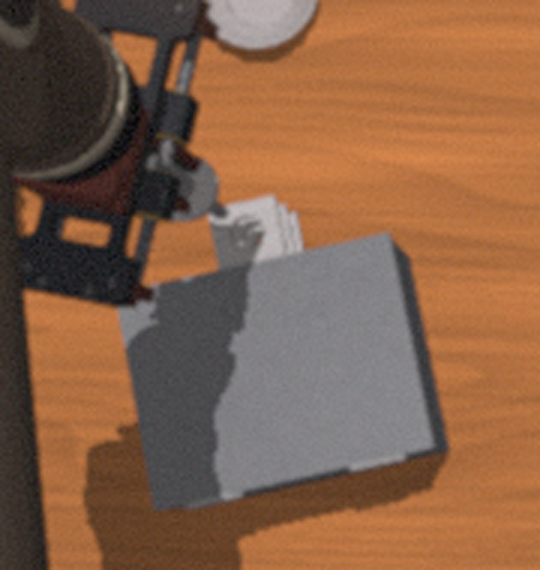

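View pics/w6.png

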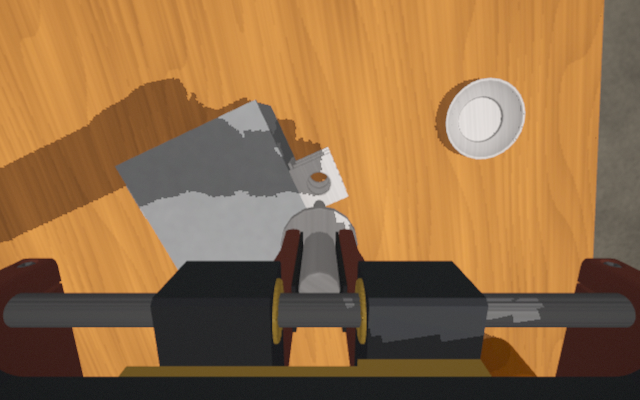

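```bash
python3 - <<'E'
from way import *
from fit import p,pose
p_=np.array([.5743,.2466])
S=camera("scene");T=camera("top");W=camera("wrist")
h=[[*p_,.105]];tip=[[.5743,.2453,.2698-.093]]
for n,c in (("S",S),("T",T),("W",W)): print(n,"hole",proj(c,h).round(1),"tip",proj(c,tip).round(1))
crop(W,270,130,370,230,7,"w7.png");crop(S,410,215,470,305,8,"s7.png");
crop(T,150,140,220,200,10,"t7.png")
E
```

```text
S hole [[437.6 258.8]] tip [[444.4 231.3]]
T hole [[181.7 177. ]] tip [[172.7 170.7]]
W hole [[318.1 186.1]] tip [[318.1 205.8]]
```

View pics/w7.png

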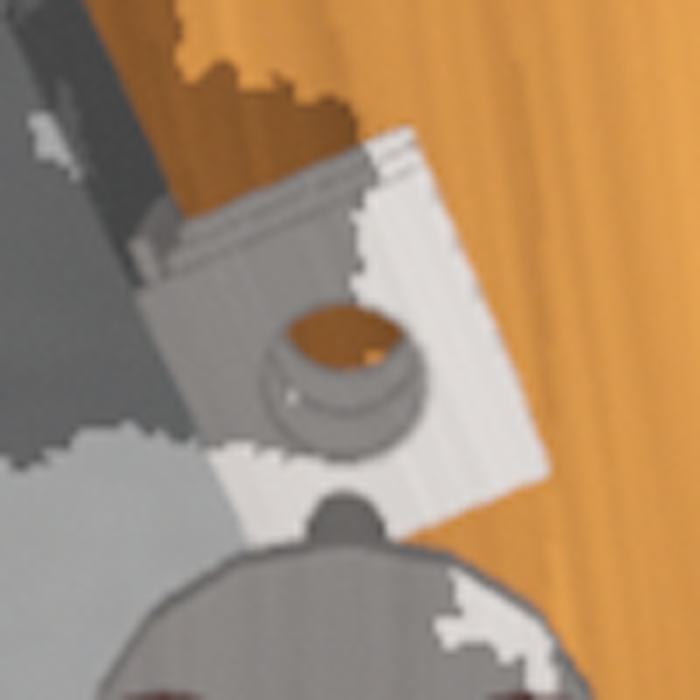

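View pics/s7.png

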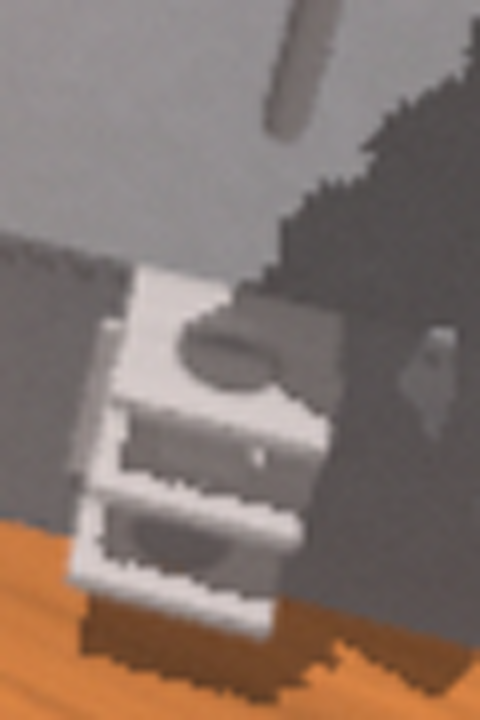

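View pics/t7.png

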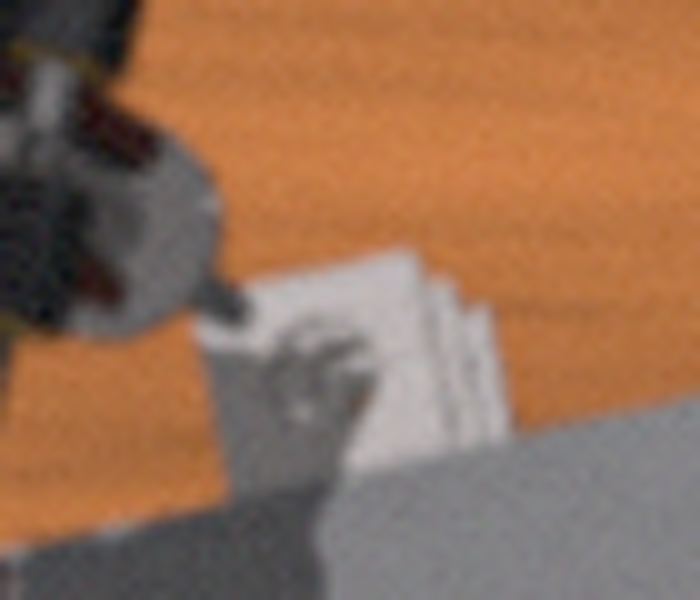

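>>> arm_command(motion=[[0,[2,0,15],0],[0,[0,0,20],0],[0,[0,0,16],0],[0,[0,0,8],0],[0,[0,0,0],0],[0,[0,0,0],0]])

```text
time_s: 14.5
position: [0.5749, 0.2491, 0.2112]
ee_rot: [0.767, 0.642, 0.001, 0.0]
ft_force: [-0.4, 0.5, -2.0]
finger_gap: 0.0174
```

```bash
python3 - <<'E'
from way import *
s=ctrl.sense();print(s["time_s"],np.round(s["ft_force"],1),s["finger_gap"])
deltas([.5743,.2466,.119])
S=camera("scene");T=camera("top");W=camera("wrist")
crop(W,270,130,370,230,7,"w8.png");crop(S,410,215,470,305,8,"s8.png")
E
```

```text
14.5 [-0.4  0.5 -2. ] 0.017417139131968774
psi -10.09 p [0.5749 0.2491 0.2112] shift mm [-2.6 -0.1 92.2] turn 0.000
```

View pics/s8.png

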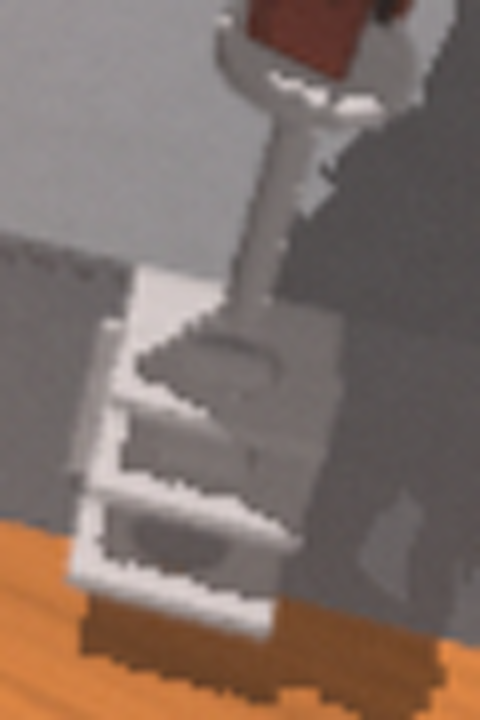

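View pics/w8.png

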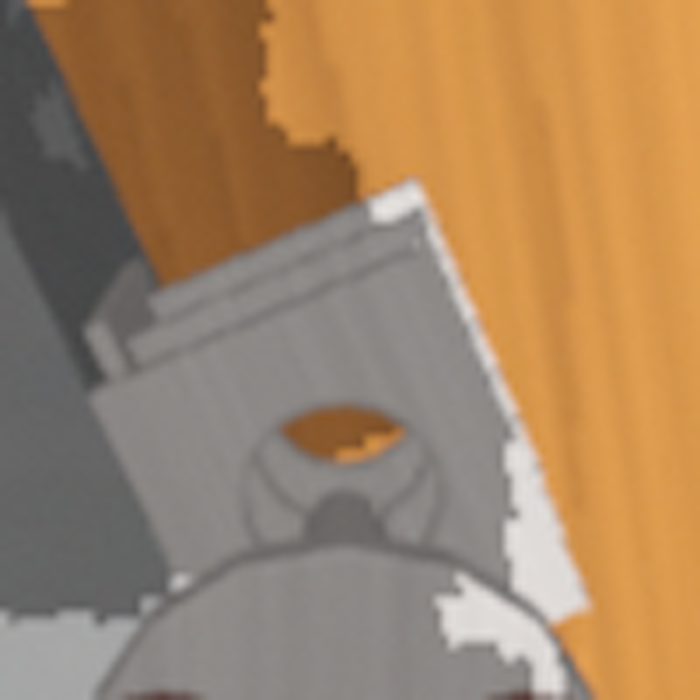

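Tip and hole line up within about 2 mm in both views: wrist crop tip (345,525) above hole (342,500), scene crop tip (248,305) against hole (229,355). I shift 1 mm and lower to the first hole.

>>> arm_command(motion=[[0,[-1,1,6],0],[0,[0,0,8],0],[0,[0,0,8],0],[0,[0,0,6],0],[0,[0,0,0],0]])

```text
time_s: 15.28
position: [0.5749, 0.2478, 0.1819]
ee_rot: [0.767, 0.642, -0.001, -0.0]
ft_force: [0.5, -0.4, -1.4]
finger_gap: 0.0178
```

```bash
python3 - <<'E'
from way import *
s=ctrl.sense();print(s["time_s"],np.round(s["ft_force"],1),s["finger_gap"])
deltas([.5743,.2466,.119])
S=camera("scene");W=camera("wrist")
crop(S,410,215,470,305,8,"s9.png");crop(W,270,130,370,230,7,"w9.png")
E
```

```text
15.275 [ 0.5 -0.4 -1.4] 0.017832663677996963
psi -10.08 p [0.5749 0.2478 0.1819] shift mm [-1.3 -0.4 62.9] turn 0.000
```

View pics/s9.png

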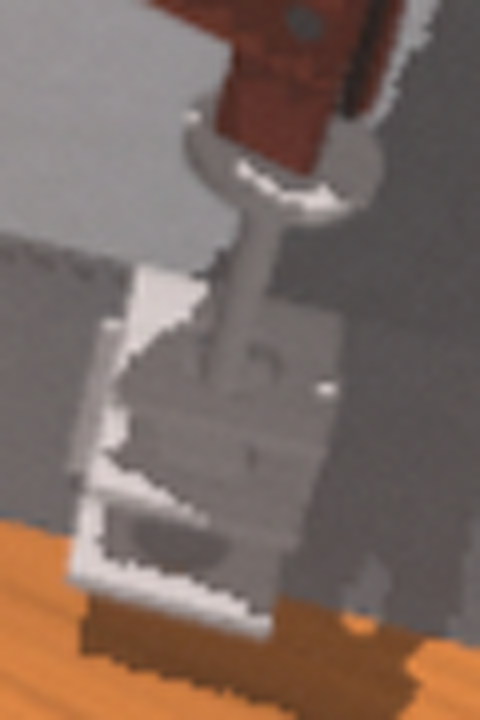

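View pics/w9.png

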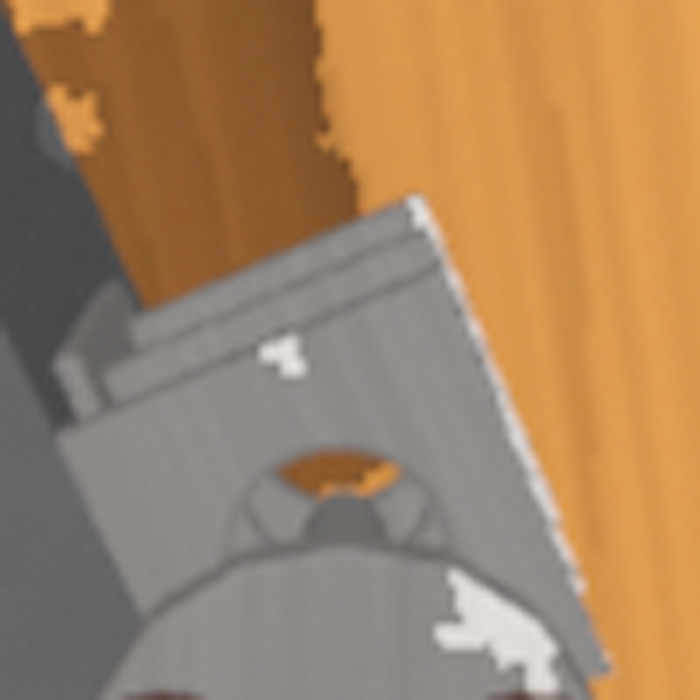

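The pin is inside the tongue hole with no contact force. I keep lowering it.

>>> arm_command(motion=[[0,[0,0,6],0],[0,[0,0,8],0],[0,[0,0,8],0],[0,[0,0,8],0],[0,[0,0,0],0]])

```text
time_s: 16.0
position: [0.5748, 0.2477, 0.1517]
ee_rot: [0.766, 0.642, -0.001, -0.0]
ft_force: [0.5, 0.1, -2.4]
finger_gap: 0.0177
```

>>> arm_command(motion=[[0,[0,0,7],0],[0,[0,0,8],0],[0,[0,0,7],0],[0,[0,0,0],0]])

```text
time_s: 16.5
position: [0.5748, 0.2477, 0.1298]
ee_rot: [0.766, 0.642, -0.001, -0.0]
ft_force: [-0.0, 0.6, -2.0]
finger_gap: 0.0174
```

>>> arm_command(motion=[[0,[0,0,5],0],[0,[0,0,4],0],[0,[0,0,2],0],[0,[0,0,0],0]])

```text
time_s: 17.0
position: [0.5752, 0.2479, 0.1195]
ee_rot: [0.767, 0.642, -0.0, -0.0]
ft_force: [0.4, -0.7, -3.2]
finger_gap: 0.0175
```

```bash
python3 - <<'E'
from way import *
s=ctrl.sense();print(s["time_s"],np.round(s["ft_force"],1),s["finger_gap"])
S=camera("scene")
crop(S,400,200,475,305,7,"s10.png")
E
```

```text
17.0 [ 0.4 -0.7 -3.2] 0.017519878887442383
```

View pics/s10.png

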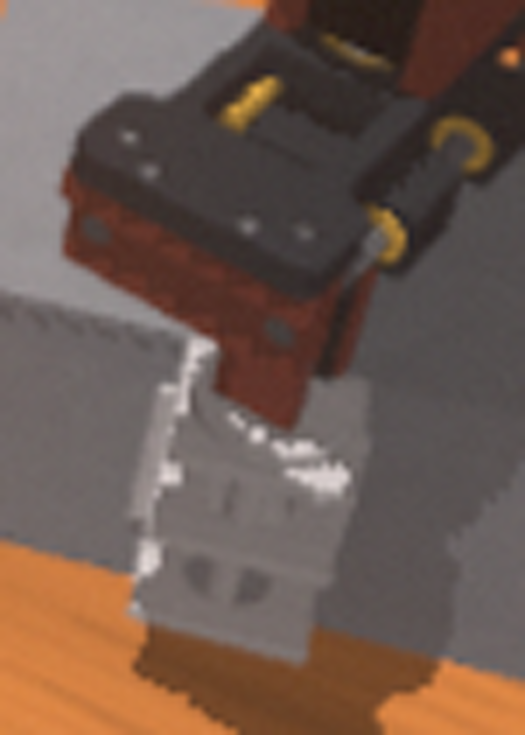

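The shank at crop (230,575) passes into the lower lug's hole and the collar sits just above the tongue. I set it down and release.

>>> arm_command(motion=[[0,[0,0,1],0],[0,[0,0,0],0],[0.3,[0,0,0],0],[0.5,[0,0,0],0],[0.6,[0,0,0],0],[0.6,[0,0,0],0]])

```text
time_s: 17.8
position: [0.5753, 0.2479, 0.1187]
ee_rot: [0.767, 0.642, 0.0, 0.0]
ft_force: [0.1, -0.2, 0.4]
finger_gap: 0.0511
```

>>> arm_command(motion=[[0.6,[0,0,-10],0],[0.6,[0,0,-25],0],[0.6,[0,0,-35],0],[0.6,[0,0,-40],0],[0.6,[0,0,-30],0],[0.6,[0,0,0],0]])

```text
time_s: 18.55
position: [0.5767, 0.2481, 0.262]
ee_rot: [0.767, 0.642, 0.003, 0.0]
ft_force: [-0.2, 0.3, -0.4]
finger_gap: 0.0527
```

```bash
python3 - <<'E'
from way import *
s=ctrl.sense();print(s["time_s"],np.round(s["ft_force"],1),s["finger_gap"])
S=camera("scene");T=camera("top")
crop(S,380,150,510,310,5,"s11.png");crop(T,110,130,260,280,5,"t11.png");crop(S,200,115,310,220,5,"p11.png")
for z in (.111,.161): print(z,proj(S,[[.5743,.2466,z]]).round(1),proj(T,[[.5743,.2466,z]]).round(1))
E
```

```text
18.55 [-0.2  0.3 -0.4] 0.05269994752763473
0.111 [[438.2 256.7]] [[181.  176.5]]
0.161 [[443.4 237.9]] [[174.3 172.1]]
```

View pics/s11.png

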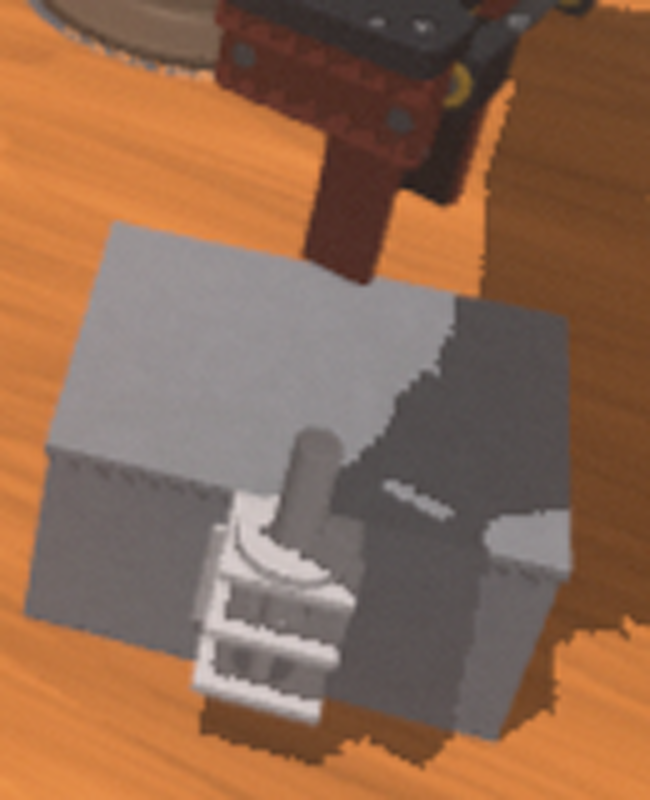

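View pics/t11.png

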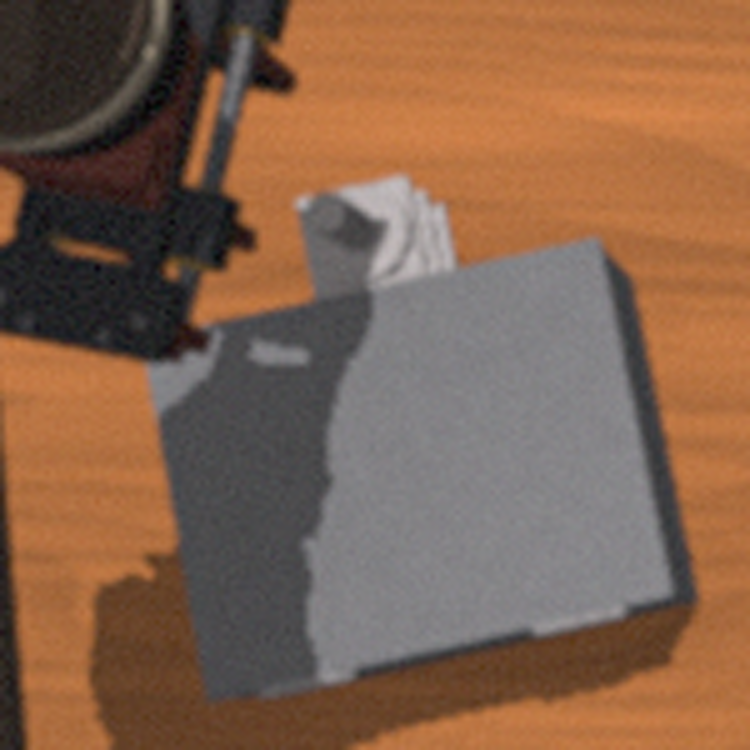

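View pics/p11.png

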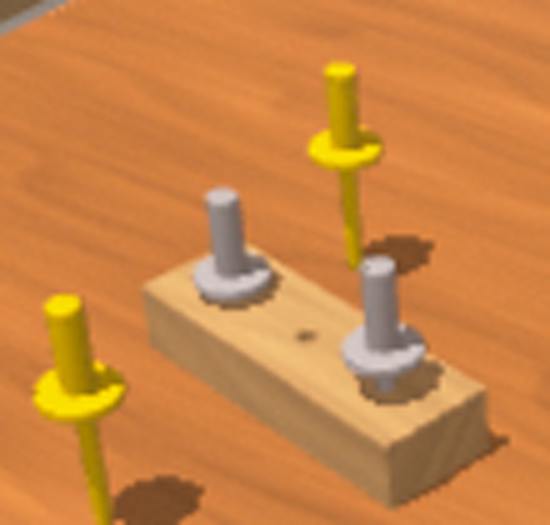

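The pin is seated and upright: its grip top is at scene (443.6,237.4), against (443.4,237.9) predicted. The lid is level, the shank shows through both lugs, and both shorter pins are untouched. I hand the job in.

```bash
python3 -c "
from plant import ctrl
print(ctrl.finish_job())"
```

```text
the job is handed in; nothing more can be done
None
```

I closed the takings box lid, then locked it with the long grey pin. The pin went through the tongue and both lugs without any sideways force. I released it with the collar on the tongue, drew the arm clear and handed the job in at 18.6 s.

- **Pin seated:** in the last scene picture the grip top was within 1 px of where a fully seated pin should show. The shank is visible through both lugs.
- **Lid and other pins:** the lid looks level. The two shorter pins and both yellow look-alikes stand where they were.
- **Forces:** the highest reading at the end of a move was about 17 N, when pressing the lid shut.
- **Disagreement:** the views differed by about 2 mm on where the lug hole was. That is inside the hole's 7 mm clearance, and I took a middle value.

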